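# Find the rocking corner of the jig plate and press its shim flat

## Robot

A 6-joint arm with a two-finger parallel gripper is mounted at the origin on the work surface. World frame = base frame: x ahead of the robot, y to its left, z up, the work surface at z = 0. Lengths are in m, angles in rad, forces in N, time in s.
With the tool pointing down it reaches from about 0.425 to 0.925 m from the base axis. Payload 12.5 kg.
Tool frame: the origin (TCP) lies midway between the tips of the shut fingers; the grasp point (between the pads) lies 19 mm behind it (robot.grasp_offset is the z of the grasp point in the tool frame, in m); z points along the fingers, x is the direction in which the jaws open and shut, and the axes are right-handed (so a half turn about z gives the same grasp; the last joint's range is limited). The gripper opens to 85 mm and grips with 20 to 120 N. Pads are 22 mm wide; open, the fingers measure 114 mm over their backs; the gripper's body (76 mm by 85 mm) begins 54 mm behind the grasp point. The pads swing forward as they close: fully open they stand 13 mm farther back than shut.
Start: joints at [1.208, 0.491, 1.559, -0, 1.092, -0.106], TCP at [0.159, 0.605, 0.231] pointing down, gripper open.
Joint ranges: [-3.1, 3.1], [-0.84, 2.19], [0.05, 2.79], [-1.13, 4.28], [0.06, 2.93], [-2.69, 2.69]. Speed limits (rad/s): [2.22, 2.22, 2.79, 3.14, 3.14, 3.14].

## Interface

Orientations are given as [roll, pitch, yaw] about the fixed x, y, z axes, in that order (R = Rz(yaw) Ry(pitch) Rx(roll)).
In Python, from rig import robot gives the robot as it stands. The module is installed in compiled form; this text tells all that it offers.
- The arm moves only by the shell command python3 -m jog 'ROWS'. ROWS is JSON, one flat list of numbers, 5 for each row, row after row: the shift along the tool's x, y, z in m, then the turn about the tool's z in units of 6 degrees (1.0 is 6 degrees), then the closure, from 0 (fully open) to 1 (shut). A call has 1 to 8 rows; each row is the pose to reach, as a shift and turn from the pose commanded when the call began, along the tool's axes at that moment; what a row does not reach only later rows make up. A row lasts 1/8 s, in which the tool goes at most 62.5 mm and 10.7 degrees, less where a joint would pass 70% of its speed; a pose out of reach is approached as far as the arm can. A call with a gripper value outside its range is refused whole. The fingers move at their own pace and stop on an object; the grip force is fixed at half the most. Time passes only in rows, so rows that repeat a pose let the fingers close. It gives the time, the measured TCP pose, the force and the opening at its end, in the units of the state.
- robot.sense(): the state, without advancing time (a new reading comes with each control period).
- robot.read_camera(name): name is "scene" or "side" or "wrist"; returns a dict with "color" (480x640x3 uint8, blue, green, red), "fx", "fy", "cx", "cy" (pixels), "k1" (the pictures are not rectified: a ray, as slopes to the right and down, at radius r is drawn at 1 + k1 r^2 times it, then the intrinsics apply), "eye" and "rotation" of the camera in the world. Camera axes: x right, y up, looking along -z (the intrinsics and any distortion apply to the point x, -y, -z); pixel columns grow to the right and rows downward; lengths in m; the calibration is good to about 2 mm. A picture is of the moment at which its call begins. There is no depth.
- robot.finish_job(): hands the job in, once; it reports no verdict.
The state is a dict: "clock": time; "q": joint angles; "dq": joint speeds; "tau": joint torques, N m; "ee_pos": TCP position; "eef_rot": TCP orientation; "contact_force": force on the tool from outside, world axes, zero at the start; "torque": the same for the moment, N m; "width": finger opening in m.
Only numpy, scipy, OpenCV 4.12 (cv2) and the standard library are available. Lean on these libraries where they do the work, as an engineer would, in place of code of your own. Each camera call takes 0.05 s, during which the arm holds its last target.

## Task

The H-shaped jig plate on the bench rocks on one of its four feet: press down on its corners until you find the one that gives, pushing that one well down, then press the brass shim leaf on the robot's side of that corner down flat and move clear. Leave the other three leaves standing as they are, only press, never lift or shift the plate, and do not disturb the carabiner, snapgate, pin gauge or bin gate.

Things in the scene. Friction and masses are not known exactly. Their poses are not given: they have to be found in the camera images.
- bed: grey steel base of the jig, fixed to the bench, 250 x 210 x 12 mm; origin on the bench under the middle of the plate, x axis from the robot's side towards the far side, y to the left, z up (only turned by up to about 20 degrees)
- plate: loose H-shaped aluminium jig plate (0.6 kg, 12 mm thick) on four feet between four steel posts 48 mm high. Two cross bars 36 mm wide (x), 176 mm long (y), centred 65 mm before and behind its middle, joined by a 50 mm spine with a 35 mm tall steel eyebolt in the middle. Origin: middle of its underside, 34 mm above the bench; top face 46 mm above the bench; axes as the bed's
- corner_a (a point): point to press corner a: on the plate's top face, 46 mm above the bench, over foot a, mid-width near the end of a cross bar; fixed, it does not move with the plate. Any foot, with its shim, may be at any corner. Three feet are solid; one, looking alike, is sprung: there the plate gives from about 3 N, stops 4 mm down at about 5 N, and springs back
- corner_b (a point): point to press corner b: on the plate's top face, 46 mm above the bench, over foot b, mid-width near the end of a cross bar; fixed, it does not move with the plate. Any foot, with its shim, may be at any corner. Three feet are solid; one, looking alike, is sprung: there the plate gives from about 3 N, stops 4 mm down at about 5 N, and springs back
- corner_c (a point): point to press corner c: on the plate's top face, 46 mm above the bench, over foot c, mid-width near the end of a cross bar; fixed, it does not move with the plate. Any foot, with its shim, may be at any corner. Three feet are solid; one, looking alike, is sprung: there the plate gives from about 3 N, stops 4 mm down at about 5 N, and springs back
- corner_d (a point): point to press corner d: on the plate's top face, 46 mm above the bench, over foot d, mid-width near the end of a cross bar; fixed, it does not move with the plate. Any foot, with its shim, may be at any corner. Three feet are solid; one, looking alike, is sprung: there the plate gives from about 3 N, stops 4 mm down at about 5 N, and springs back
- leaf_a (a point): point to press shim a, a stiff brass leaf 42 x 32 x 3 mm before corner a (bed's -x side; for far corners in the gap between the bars). Hinged at the bar, 20 mm before the corner point, 23 mm above the bench; the free edge is raised. Point: upper face, middle line, 32 mm from the hinge; moves with the leaf; when flat it is 52 mm before the corner point, 25 mm above the bench
- leaf_b (a point): point to press shim b, a stiff brass leaf 42 x 32 x 3 mm before corner b (bed's -x side; for far corners in the gap between the bars). Hinged at the bar, 20 mm before the corner point, 23 mm above the bench; the free edge is raised. Point: upper face, middle line, 32 mm from the hinge; moves with the leaf; when flat it is 52 mm before the corner point, 25 mm above the bench
- leaf_c (a point): point to press shim c, a stiff brass leaf 42 x 32 x 3 mm before corner c (bed's -x side; for far corners in the gap between the bars). Hinged at the bar, 20 mm before the corner point, 23 mm above the bench; the free edge is raised. Point: upper face, middle line, 32 mm from the hinge; moves with the leaf; when flat it is 52 mm before the corner point, 25 mm above the bench
- leaf_d (a point): point to press shim d, a stiff brass leaf 42 x 32 x 3 mm before corner d (bed's -x side; for far corners in the gap between the bars). Hinged at the bar, 20 mm before the corner point, 23 mm above the bench; the free edge is raised. Point: upper face, middle line, 32 mm from the hinge; moves with the leaf; when flat it is 52 mm before the corner point, 25 mm above the bench
- shim_a (a joint): hinge of the brass leaf of foot a: 0 = raised 0.6 rad, 0.6 = flat and level; starts between 0 and 0.1. About 3 N at the press point moves it (friction hinge), and it stays where it is left. Only under the rocking corner is there a gap for it to go flat; at a solid foot it jams at 0.25 and stays there, which spoils the job
- shim_b (a joint): hinge of the brass leaf of foot b: 0 = raised 0.6 rad, 0.6 = flat and level; starts between 0 and 0.1. About 3 N at the press point moves it (friction hinge), and it stays where it is left. Only under the rocking corner is there a gap for it to go flat; at a solid foot it jams at 0.25 and stays there, which spoils the job
- shim_c (a joint): hinge of the brass leaf of foot c: 0 = raised 0.6 rad, 0.6 = flat and level; starts between 0 and 0.1. About 3 N at the press point moves it (friction hinge), and it stays where it is left. Only under the rocking corner is there a gap for it to go flat; at a solid foot it jams at 0.25 and stays there, which spoils the job
- shim_d (a joint): hinge of the brass leaf of foot d: 0 = raised 0.6 rad, 0.6 = flat and level; starts between 0 and 0.1. About 3 N at the press point moves it (friction hinge), and it stays where it is left. Only under the rocking corner is there a gap for it to go flat; at a solid foot it jams at 0.25 and stays there, which spoils the job
- carabiner: cracked blue carabiner, 100 x 60 mm, 12 mm thick, lying loose on the bench left of the jig; origin at its middle, on the bench
- snapgate: bent orange snapgate, 92 x 75 mm, 11 mm thick, lying loose on the bench right of the jig; origin at its middle, on the bench
- pin_gauge: brass pin gauge standing loose on its 32 mm foot beyond the jig, 60 mm tall; origin under its foot
- gate_tip (a point): upper free corner of the barred aluminium swing gate (225 mm wide, 116 mm above the bench) of the red reject bin far on the right

How it is judged:
By the outcome, as a careful person would: the job done as asked, in the order asked, and still so for the second after the job is handed in, with the robot touching nothing.
It also fails if it takes over 58 s, if anything falls off the work surface, if the arm or the gripper's body presses on something with over 40 N, if the wrist force passes 120 N, or if a joint passes its speed limit or range.

## Working session

There is one attempt and no reset: what is moved stays moved. The work goes in short steps, Python scripts to look and compute and a shell command to move; the robot and the scene stay as the last step left them, time stands still between calls to the robot, and variables do not carry over. Pictures are saved under pics/ and viewed, and the job is handed in when it is done.

```bash
mkdir -p pics; cat > h.py <<'E'
import numpy as np, cv2
from rig import robot
def snap(n,f):
    c=robot.read_camera(n); cv2.imwrite('pics/'+f,c['color']); np.save('pics/'+f+'.npy',c,allow_pickle=True); return c
def load(f): return np.load('pics/'+f+'.npy',allow_pickle=True).item()
def K(c): return np.array([[c['fx'],0,c['cx']],[0,c['fy'],c['cy']],[0,0,1.]])
def ray(c,u,v):
    p=cv2.undistortPoints(np.array([[[u,v]]],float),K(c),np.array([c['k1'],0,0,0,0.]))[0,0]
    return np.array(c['rotation'])@np.array([p[0],-p[1],-1])
def onz(c,u,v,z):
    d=ray(c,u,v); e=np.array(c['eye']); return e+d*(z-e[2])/d[2]
def proj(c,P):
    p=np.array(c['rotation']).T@(np.array(P)-np.array(c['eye'])); x,y=p[0]/-p[2],-p[1]/-p[2]; s=1+c['k1']*(x*x+y*y)
    return c['fx']*x*s+c['cx'],c['fy']*y*s+c['cy']
E
python3 - <<'E'
from h import *
for n in ['scene','side','wrist']:
    c=snap(n,n+'0.png'); print(n,c['eye'],c['fx'],c['k1'])
print(robot.sense())
E
```

```text
scene [1.09037228 0.44756546 0.77423556] 513.7629533210885 -0.13725668220128842
side [ 0.37349353 -0.90835046  0.97323667] 513.591899805646 -0.1178979663353125
wrist [0.08148089 0.62510846 0.37341507] 388.6263661239212 -0.06872678197164575
{'clock': 0.15, 'q': array([ 1.20841785e+00,  4.91421474e-01,  1.55931350e+00,  1.62104854e-05,
        1.09173927e+00, -1.05598475e-01]), 'dq': array([ 1.54234679e-04, -7.10952149e-04, -1.13333398e-03, -3.21562874e-04,
       -1.13344945e-03, -3.54707494e-05]), 'tau': array([ 1.51979959e-03, -6.18708730e+01, -2.61685306e+01, -6.94270420e-05,
        3.23134198e-03,  2.75952658e-05]), 'ee_pos': array([0.15864099, 0.60435087, 0.23086036]), 'eef_rot': array([-3.14148543e+00,  8.75168296e-04,  1.31400889e+00]), 'contact_force': array([-0.2625437 , -0.29126274, -0.57039954]), 'torque': array([ 0.01702582,  0.00263538, -0.01067889]), 'width': 0.08564934288552861}
```

View pics/scene0.png

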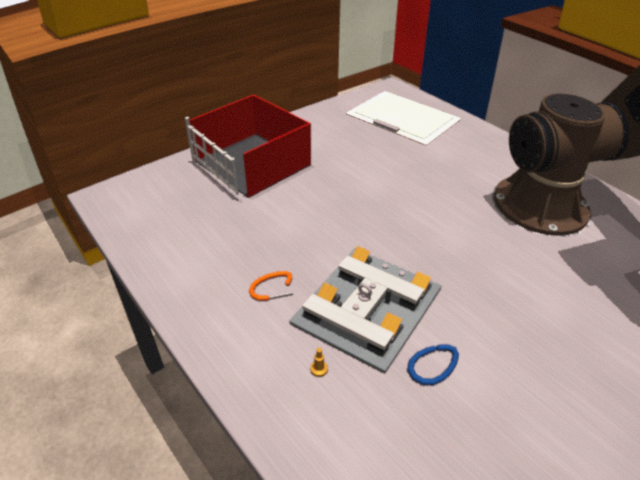

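View pics/side0.png

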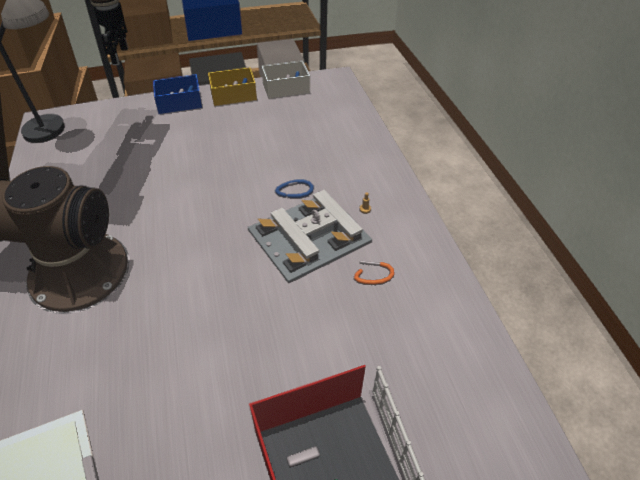

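```bash
python3 - <<'E'
from h import *
c=load('scene0.png'); im=c['color'][230:380,240:470]; cv2.imwrite('pics/z1.png',cv2.resize(im,None,fx=3.4,fy=3.4,interpolation=cv2.INTER_CUBIC))
c=load('side0.png'); im=c['color'][165:295,230:410]; cv2.imwrite('pics/z2.png',cv2.resize(im,None,fx=4.4,fy=4.4,interpolation=cv2.INTER_CUBIC))
E
```

```text
(no output)
```

View pics/z1.png

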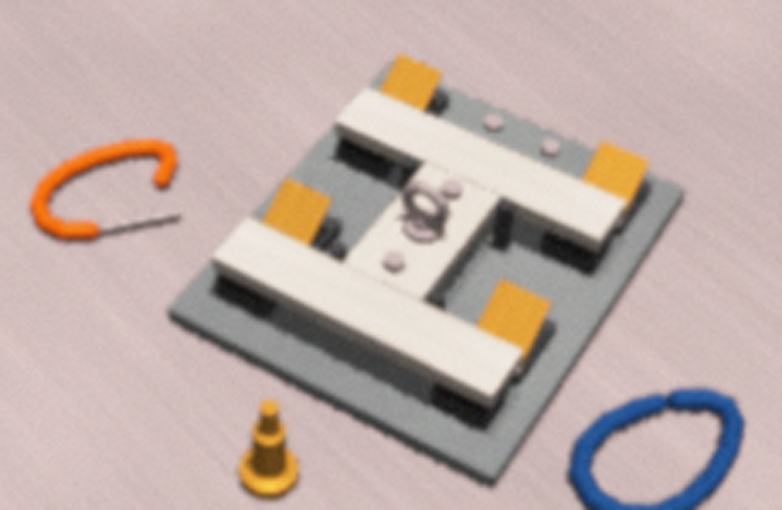

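View pics/z2.png

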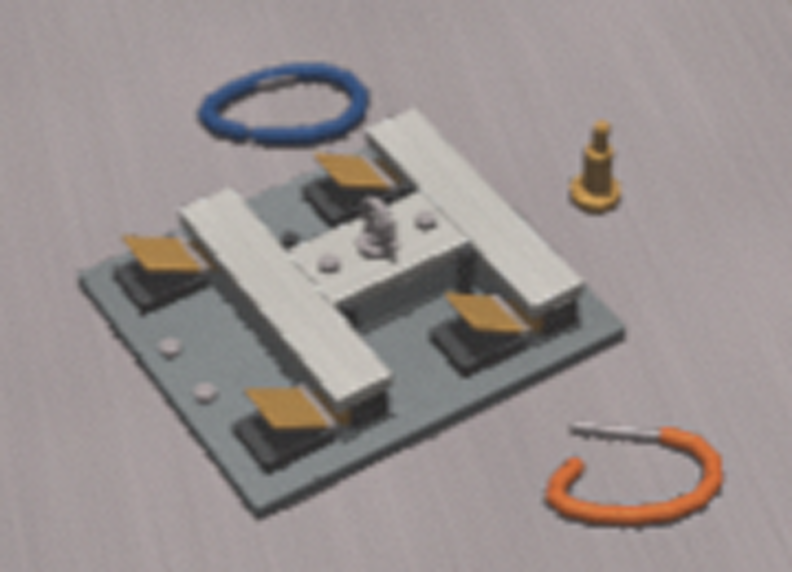

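```bash
python3 - <<'E'
from h import *
s=load('scene0.png'); d=load('side0.png')
def S(p,z): return onz(s,240+p[0]/3.4,230+p[1]/3.4,z)[:2]
def D(p,z): return onz(d,230+p[0]/4.4,165+p[1]/4.4,z)[:2]
# bar corners order: (x+,y-),(x-,y-),(x-,y+),(x+,y+)
mod=np.array([[1,-1],[-1,-1],[-1,1],[1,1]])*[18,88]/1000
src=np.vstack([mod+[.065,0],mod-[.065,0]])
A=np.array([S(p,.046) for p in [(213,258),(240,218),(525,348),(492,400),(337,127),(363,90),(632,200),(600,247)]])
B=np.array([D(p,.046) for p in [(583,283),(533,303),(367,128),(415,110),(390,378),(338,402),(182,208),(233,190)]])
bm=np.array([[125,-105],[125,105],[-125,105],[-125,-105]])/1000
A2=np.array([S(p,.012) for p in [(168,315),(492,482),(685,190)]]); B2=np.array([D(p,.012) for p in [(625,335),(80,280),(260,512)]])
def fit(src,dst):
    a=src-src.mean(0); b=dst-dst.mean(0); H=a.T@b; th=np.arctan2(H[0,1]-H[1,0],H[0,0]+H[1,1])
    R=np.array([[np.cos(th),-np.sin(th)],[np.sin(th),np.cos(th)]]); t=dst.mean(0)-R@src.mean(0); r=dst-(src@R.T+t)
    return t.round(4),round(th,4),(1000*r).round(1).tolist()
print(fit(src,A));print(fit(src,B));print(fit(bm[:3],A2));print(fit(bm[[0,2,3]],B2))
E
```

```text
Traceback (most recent call last):
  File "h.py", line 11, in onz
    d=ray(c,u,v); e=np.array(c['eye']); return e+d*(z-e[2])/d[2]
                                                            ~^^^
IndexError: invalid index to scalar variable.
```

```bash
python3 - <<'E'
from h import *
for f in ['scene0.png','side0.png','wrist0.png']: print(load(f)['rotation'])
E
```

```text
[ 0.85199575 -0.0094971   2.4615917 ]
[ 0.75441422 -0.0119235  -0.25893157]
[-3.08692168e-01  1.03541630e-03  1.31207364e+00]
```

```bash
python3 - <<'E'
t=open('h.py').read().replace("np.array(c['rotation'])","RM(c)")
t+="""
def RM(c):
    from scipy.spatial.transform import Rotation
    return Rotation.from_euler('xyz',c['rotation']).as_matrix()
def fit(src,dst):
    a=src-src.mean(0); b=dst-dst.mean(0); H=a.T@b; th=np.arctan2(H[0,1]-H[1,0],H[0,0]+H[1,1])
    R=np.array([[np.cos(th),-np.sin(th)],[np.sin(th),np.cos(th)]]); t=dst.mean(0)-R@src.mean(0); r=dst-(src@R.T+t)
    return t.round(4),round(th,4),(1000*r).round(1).tolist()
"""
open('h.py','w').write(t)
E
cat > m.py <<'E'
from h import *
s=load('scene0.png'); d=load('side0.png')
def S(p,z): return onz(s,240+p[0]/3.4,230+p[1]/3.4,z)[:2]
def D(p,z): return onz(d,230+p[0]/4.4,165+p[1]/4.4,z)[:2]
mod=np.array([[1,-1],[-1,-1],[-1,1],[1,1]])*[18,88]/1000
src=np.vstack([mod+[.065,0],mod-[.065,0]])
A=np.array([S(p,.046) for p in [(213,258),(240,218),(525,348),(492,400),(337,127),(363,90),(632,200),(600,247)]])
B=np.array([D(p,.046) for p in [(583,283),(533,303),(367,128),(415,110),(390,378),(338,402),(182,208),(233,190)]])
bm=np.array([[125,-105],[125,105],[-125,105],[-125,-105]])/1000
A2=np.array([S(p,.012) for p in [(168,315),(492,482),(685,190)]]); B2=np.array([D(p,.012) for p in [(625,335),(80,280),(260,512)]])
print(fit(src,A));print(fit(src,B));print(fit(bm[:3],A2));print(fit(bm[[0,2,3]],B2))
E
python3 m.py
```

```text
(array([ 0.6089, -0.016 ]), np.float64(0.32), [[-1.9, -0.2], [2.2, -3.4], [-2.8, -2.7], [0.2, -0.4], [1.0, 4.0], [1.9, 0.5], [-3.6, 0.1], [3.1, 2.2]])
(array([ 0.6069, -0.0227]), np.float64(0.3181), [[-1.2, 0.5], [0.7, 3.8], [1.0, 0.9], [-0.7, -1.7], [-2.4, -1.4], [0.2, 0.1], [2.3, 0.8], [0.2, -2.9]])
(array([ 0.5908, -0.0223]), np.float64(0.3235), [[-1.3, 2.3], [0.6, -2.2], [0.7, -0.2]])
(array([ 0.5875, -0.0334]), np.float64(0.3148), [[-3.7, -0.6], [1.5, -2.2], [2.2, 2.8]])
```

```bash
cat >> m.py <<'E'
t=np.array([.608,-.0195]); th=.319; R=np.array([[np.cos(th),-np.sin(th)],[np.sin(th),np.cos(th)]])
for c,n in((s,'s'),(d,'d')):
    h=cv2.cvtColor(c['color'],cv2.COLOR_BGR2HSV); m=cv2.inRange(h,(10,110,90),(28,255,255))
    k,l,st,ce=cv2.connectedComponentsWithStats(m)
    for i in range(1,k):
        if 25<st[i,4]<600 and 200<ce[i][0]<460 and 180<ce[i][1]<400:
            P=onz(c,*ce[i],.035); print(n,st[i,4],ce[i].round(1),P.round(4),'bed',(1000*(R.T@(P[:2]-t))).round(1))
# feet block pixels
for p in [(245,290),(465,400),(365,155),(575,250)]: print('foot s',(1000*(R.T@(S(p,.023)-t))).round(1))
E
python3 m.py|tail -14
```

```text
s 212 [421.  280.2] [0.48   0.0128 0.035 ] bed [-111.4   70.8]
s 236 [327.2 291.9] [ 0.6482 -0.0807  0.035 ] bed [ 18.9 -70.7]
s 276 [391.2 322.6] [0.6045 0.0538 0.035 ] bed [19.6 70.7]
s 311 [318.7 364.2] [0.7669 0.0422 0.035 ] bed [170.3   8.7]
d 68 [309.4 203.7] [0.6083 0.0541 0.035 ] bed [23.3 69.8]
d 49 [364.7 209. ] [ 0.7448 -0.0009  0.035 ] bed [135.7 -25.2]
d 94 [266.4 222.5] [0.4849 0.0132 0.035 ] bed [-106.7   69.6]
d 81 [339.6 235.9] [ 0.6533 -0.0778  0.035 ] bed [ 24.7 -69.6]
d 99 [294.7 257.6] [ 0.529  -0.1195  0.035 ] bed [-106.4  -70.2]
d 197 [375.3 275.7] [ 0.6987 -0.2203  0.035 ] bed [  23.1 -219.1]
foot s [ 76.5 -67.9]
foot s [76.2 72.2]
foot s [-51.9 -66.5]
foot s [-51.9  74.6]
```

View pics/wrist0.png

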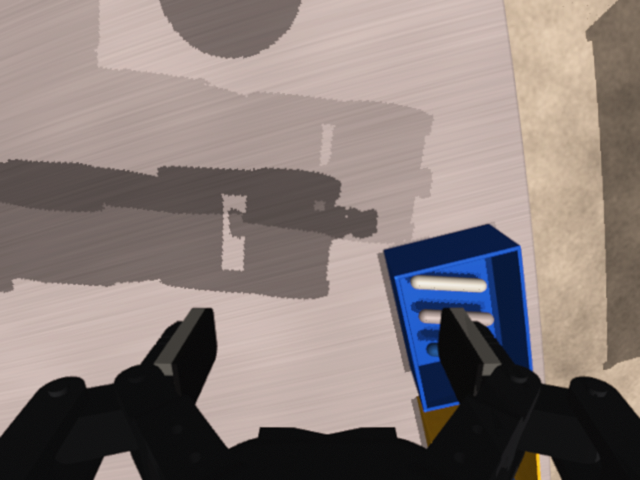

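```bash
cat > g.py <<'E'
import sys
from h import *
t=np.array([.608,-.0195]); th=.319; R=np.array([[np.cos(th),-np.sin(th)],[np.sin(th),np.cos(th)]])
def go(bx,by,z,yaw=None):
    from scipy.spatial.transform import Rotation
    s=robot.sense(); M=Rotation.from_euler('xyz',s['eef_rot']).as_matrix()
    P=np.r_[t+R@[bx,by],z]; dl=M.T@(P-s['ee_pos']); y=s['eef_rot'][2]
    print('shift',dl.round(4),'turn units',None if yaw is None else round(-np.degrees(yaw-y)/6,2),'rpy',s['eef_rot'].round(3),'f',s['contact_force'].round(2),s['clock'],s['ee_pos'].round(4))
if __name__=='__main__':
    go(*map(float,sys.argv[1:4]), th+np.pi/2)
E
python3 g.py .065 .070 .15; python3 g.py 0 0 .30
```

```text
shift [-0.3951  0.6095  0.0811] turn units -5.5 rpy [-3.141e+00  1.000e-03  1.314e+00] f [-0.26 -0.29 -0.57] 0.15 [0.1586 0.6044 0.2309]
shift [-0.4893  0.5931 -0.0688] turn units -5.5 rpy [-3.141e+00  1.000e-03  1.314e+00] f [-0.26 -0.29 -0.57] 0.15 [0.1586 0.6044 0.2309]
```

```bash
python3 -m jog '[-0.03,0.05,0,-1,1, -0.07,0.11,0,-2,1, -0.11,0.17,0,-3,1, -0.15,0.23,0,-4,1, -0.19,0.29,0,-5,1, -0.22,0.34,0,-5.5,1, -0.25,0.39,0,-5.5,1, -0.28,0.44,0,-5.5,1]'; python3 g.py .065 .070 .2
```

```text
clock: 1.15
ee_pos: [0.4963, 0.2388, 0.2313]
eef_rot: [3.141, -0.0, 1.89]
contact_force: [-0.3, 1.4, 0.1]
width: 0.0001
shift [-0.2103  0.09    0.0313] turn units 0.0 rpy [ 3.141 -0.     1.89 ] f [-0.28  1.37  0.06] 1.15 [0.4963 0.2388 0.2313]
```

```bash
python3 -m jog '[-0.05,0.02,0,0,1, -0.10,0.04,0,0,1, -0.15,0.06,0.01,0,1, -0.20,0.08,0.03,0,1, -0.2,0.08,0.03,0,1, -0.2,0.08,0.03,0,1]'; python3 - <<'E'
from h import *
snap('wrist','wrist1.png')
E
python3 g.py .065 .070 .1
```

```text
clock: 1.9
ee_pos: [0.6335, 0.0758, 0.201]
eef_rot: [-3.141, -0.001, 1.89]
contact_force: [0.5, 0.6, -0.2]
width: -0.0001
shift [-0.0131  0.0108  0.1015] turn units 0.01 rpy [-3.142 -0.     1.89 ] f [-0.3  -0.3   0.87] 1.95 [0.6334 0.0764 0.2015]
```

View pics/wrist1.png

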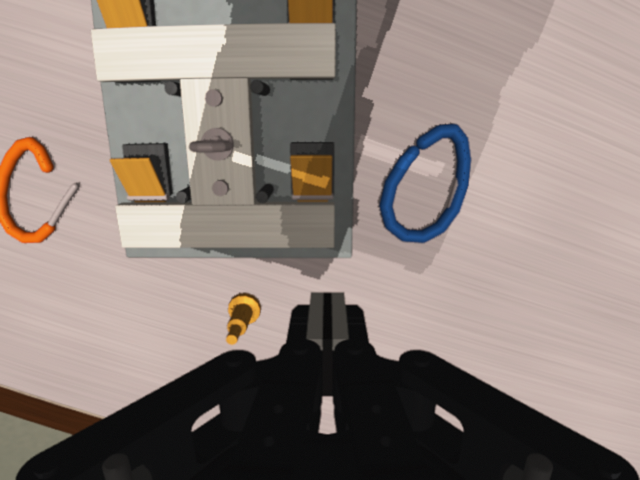

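```bash
python3 - <<'E'
from h import *
w=load('wrist1.png'); print(w['eye'],w['rotation'])
mod=np.array([[1,-1],[-1,-1],[-1,1],[1,1]])*[18,88]/1000
src=np.vstack([mod+[.065,0],mod-[.065,0]])
px=[(122,248),(116,205),(335,203),(334,248),(98,80),(92,30),(335,24),(335,77)]
A=np.array([onz(w,u,v,.046)[:2] for u,v in px]); print(fit(src,A))
for x,y in((.065,.07),(.065,-.07),(-.065,.07),(-.065,-.07)):
  t=np.array([.608,-.0195]); th=.319; R=np.array([[np.cos(th),-np.sin(th)],[np.sin(th),np.cos(th)]])
  print(proj(w,np.r_[t+R@[x,y],.046]))
E
```

```text
[0.55781167 0.0522798  0.34372177] [-3.08065673e-01 -5.42937997e-04  1.88761068e+00]
(array([ 0.6031, -0.0186]), np.float64(0.3165), [[0.3, 0.0], [-0.4, 0.7], [-1.1, -0.5], [0.3, -0.7], [-0.9, 0.6], [0.5, 1.2], [1.0, -0.6], [0.3, -0.6]])
(np.float64(309.7292887217245), np.float64(231.59970172955218))
(np.float64(138.05298978259214), np.float64(232.0769944203428))
(np.float64(307.1203032088388), np.float64(56.413904051267025))
(np.float64(114.75840184199023), np.float64(60.87202542646497))
```

```bash
sed -i 's/t=np.array(\[.608,-.0195\]); th=.319/t=np.array([.6045,-.019]); th=.3175/' g.py; python3 g.py .065 .070 .055
```

```text
shift [-0.0116  0.0077  0.1465] turn units 0.02 rpy [-3.142 -0.     1.89 ] f [-0.3  -0.3   0.87] 1.95 [0.6334 0.0764 0.2015]
```

```bash
python3 -m jog '[-0.0116,0.0077,0.03,0,1, -0.0116,0.0077,0.08,0,1, -0.0116,0.0077,0.12,0,1, -0.0116,0.0077,0.14,0,1, -0.0116,0.0077,0.146,0,1, -0.0116,0.0077,0.146,0,1, -0.0116,0.0077,0.146,0,1]'; python3 g.py .065 .070 .046
```

```text
clock: 2.82
ee_pos: [0.6455, 0.0672, 0.0568]
eef_rot: [3.139, 0.001, 1.89]
contact_force: [-0.1, 0.1, -0.5]
width: -0.0004
shift [ 0.0009 -0.0009  0.0108] turn units 0.02 rpy [3.139e+00 1.000e-03 1.890e+00] f [-0.07  0.1  -0.47] 2.825 [0.6455 0.0672 0.0568]
```

```bash
python3 -m jog '[0,0,0.003,0,1, 0,0,0.006,0,1, 0,0,0.008,0,1, 0,0,0.008,0,1, 0,0,0.008,0,1]'; python3 - <<'E'
from h import *
snap('wrist','wrist2.png');print(robot.sense()['contact_force'])
E
```

```text
clock: 3.45
ee_pos: [0.6449, 0.0671, 0.0473]
eef_rot: [3.142, -0.0, 1.89]
contact_force: [-0.2, -0.3, 0.7]
width: 0.0001
[ 0.08137418 -0.07886258 -1.15603332]
```

View pics/wrist2.png

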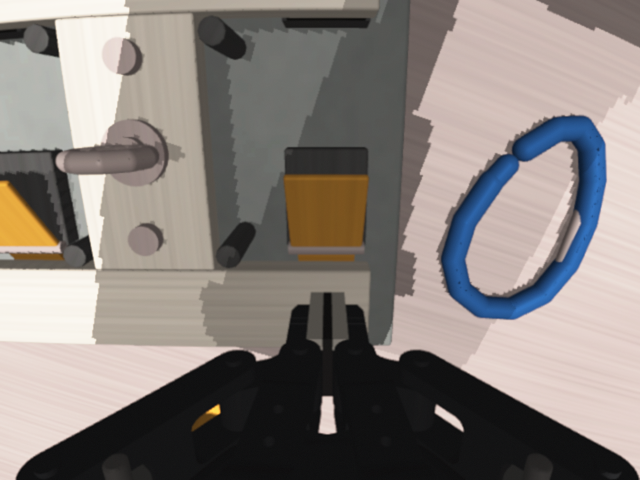

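```bash
python3 -m jog '[0,0,0.001,0,1, 0,0,0.001,0,1]';python3 -m jog '[0,0,0.001,0,1, 0,0,0.001,0,1]';python3 -m jog '[0,0,0.001,0,1, 0,0,0.001,0,1]'
```

```text
clock: 3.75
ee_pos: [0.6448, 0.0671, 0.0462]
eef_rot: [-3.142, -0.0, 1.89]
contact_force: [0.5, -0.9, 0.6]
width: 0.0003
clock: 4.0
ee_pos: [0.6449, 0.0671, 0.0456]
eef_rot: [3.141, 0.0, 1.89]
contact_force: [-2.0, 0.7, 4.4]
width: 0.0002
clock: 4.25
ee_pos: [0.645, 0.0673, 0.0447]
eef_rot: [3.141, -0.0, 1.89]
contact_force: [-1.2, 1.0, 5.7]
width: -0.0
```

```bash
python3 -m jog '[0,0,0.001,0,1, 0,0,0.001,0,1]';python3 -m jog '[0,0,0.001,0,1, 0,0,0.001,0,1]';python3 -m jog '[0,0,0.0,0,1]'
```

```text
clock: 4.5
ee_pos: [0.6451, 0.0673, 0.0438]
eef_rot: [3.141, 0.0, 1.89]
contact_force: [-2.0, 1.3, 6.3]
width: -0.0002
clock: 4.75
ee_pos: [0.6451, 0.0674, 0.043]
eef_rot: [3.14, -0.0, 1.89]
contact_force: [-2.1, 1.4, 7.7]
width: 0.0001
clock: 4.88
ee_pos: [0.6451, 0.0674, 0.043]
eef_rot: [3.14, -0.0, 1.89]
contact_force: [-1.1, 1.9, 8.0]
width: -0.0002
```

```bash
python3 -m jog '[0,0,0.001,0,1, 0,0,0.001,0,1]';python3 -m jog '[0,0,0.001,0,1, 0,0,0.001,0,1]';python3 -m jog '[0,0,0.001,0,1,0,0,0.001,0,1]'
```

```text
clock: 5.12
ee_pos: [0.6452, 0.0674, 0.0427]
eef_rot: [3.14, 0.0, 1.89]
contact_force: [-4.4, 2.3, 13.7]
width: 0.0
clock: 5.38
ee_pos: [0.6453, 0.0674, 0.0425]
eef_rot: [3.14, 0.0, 1.89]
contact_force: [-5.8, 2.1, 22.1]
width: 0.0
clock: 5.62
ee_pos: [0.6453, 0.0675, 0.0424]
eef_rot: [3.139, 0.0, 1.89]
contact_force: [-9.7, 1.9, 30.2]
width: -0.0001
```

```bash
python3 -m jog '[0,0,-0.003,0,1, 0,0,-0.006,0,1,0,0,-0.01,0,1, 0,0,-0.02,0,1,0,0,-0.035,0,1,0,0,-0.035,0,1]'; python3 - <<'E'
from h import *
snap('wrist','wrist3.png')
E
python3 g.py .013 .070 .06
```

```text
clock: 6.38
ee_pos: [0.6455, 0.0671, 0.0759]
eef_rot: [3.139, 0.001, 1.89]
contact_force: [-0.9, -0.8, 0.3]
width: 0.0003
shift [ 0.001  -0.0525  0.015 ] turn units 0.02 rpy [3.14 0.   1.89] f [ 0.25 -0.11 -0.2 ] 6.425 [0.6452 0.0671 0.0751]
```

View pics/wrist3.png

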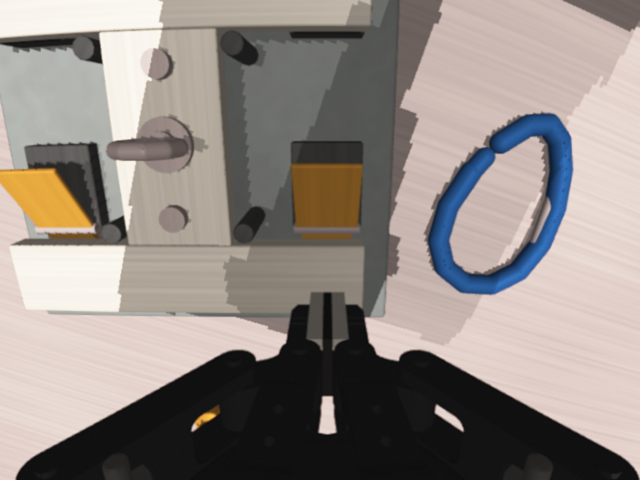

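```bash
python3 -m jog '[0.0005,-0.026,0,0,1, 0.001,-0.052,0,0,1, 0.001,-0.0525,0.01,0,1, 0.001,-0.0525,0.02,0,1, 0.001,-0.0525,0.024,0,1,0.001,-0.0525,0.024,0,1]'; python3 g.py .013 .070 .025;  python3 - <<'E'
from h import *
snap('wrist','wrist4.png')
E
```

```text
clock: 7.18
ee_pos: [0.5948, 0.0517, 0.0496]
eef_rot: [-3.141, -0.0, 1.89]
contact_force: [-0.4, -0.5, 0.9]
width: 0.0001
shift [-0.0002  0.0001  0.0246] turn units 0.02 rpy [-3.141 -0.     1.89 ] f [-0.36 -0.5   0.93] 7.175 [0.5948 0.0517 0.0496]
```

View pics/wrist4.png

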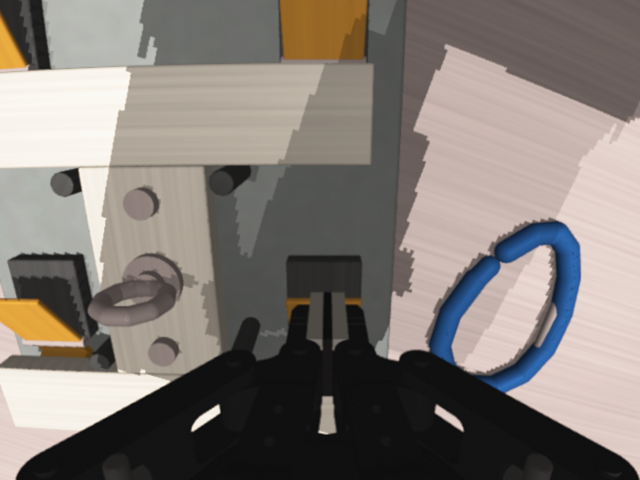

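```bash
python3 -m jog '[0,0,0.002,0,1, 0,0,0.004,0,1, 0,0,0.006,0,1, 0,0,0.008,0,1]'; python3 -m jog '[0,0,0.002,0,1, 0,0,0.004,0,1, 0,0,0.006,0,1]'
```

```text
clock: 7.72
ee_pos: [0.5944, 0.0515, 0.0423]
eef_rot: [-3.141, -0.0, 1.89]
contact_force: [-2.4, -0.1, 4.2]
width: -0.0001
clock: 8.1
ee_pos: [0.5947, 0.0516, 0.0361]
eef_rot: [3.141, -0.0, 1.89]
contact_force: [-2.4, -0.6, 3.7]
width: 0.0001
```

```bash
python3 -m jog '[0,0,0.002,0,1, 0,0,0.004,0,1, 0,0,0.006,0,1]'; python3 -m jog '[0,0,0.002,0,1, 0,0,0.004,0,1, 0,0,0.004,0,1]'
```

```text
clock: 8.48
ee_pos: [0.5948, 0.0516, 0.0302]
eef_rot: [3.141, 0.0, 1.89]
contact_force: [-1.2, 0.8, 3.4]
width: 0.0001
clock: 8.85
ee_pos: [0.5947, 0.0516, 0.026]
eef_rot: [3.141, -0.0, 1.89]
contact_force: [0.4, -0.2, -0.0]
width: 0.0003
```

```bash
python3 -m jog '[0,0,0.001,0,1, 0,0,0.001,0,1]'; python3 -m jog '[0,0,0.001,0,1, 0,0,0.001,0,1]'; python3 -m jog '[0,0,0.001,0,1, 0,0,0.001,0,1]'
```

```text
clock: 9.1
ee_pos: [0.5948, 0.0516, 0.0253]
eef_rot: [3.141, 0.0, 1.89]
contact_force: [0.3, -1.2, 0.6]
width: -0.0004
clock: 9.35
ee_pos: [0.5948, 0.0516, 0.0249]
eef_rot: [3.141, 0.0, 1.89]
contact_force: [-3.0, 0.2, 7.4]
width: 0.0001
clock: 9.6
ee_pos: [0.5948, 0.0516, 0.0246]
eef_rot: [3.141, 0.0, 1.89]
contact_force: [-5.5, -0.9, 15.9]
width: -0.0
```

```bash
python3 -m jog '[0,0,-0.003,0,1, 0,0,-0.01,0,1,0,0,-0.02,0,1, 0,0,-0.04,0,1,0,0,-0.06,0,1,0,0,-0.09,0,1,0,0,-0.12,0,1,0,0,-0.15,0,1]'; python3 -m jog '[0.05,0,-0.03,0,1,0.1,0,-0.03,0,1,0.15,0,-0.03,0,1,0.20,0,-0.03,0,1,0.25,0,-0.03,0,1,0.25,0,-0.03,0,1]'; python3 - <<'E'
from h import *
c=snap('scene','scene5.png'); im=c['color'][230:380,240:470]; cv2.imwrite('pics/z5.png',cv2.resize(im,None,fx=3.4,fy=3.4,interpolation=cv2.INTER_CUBIC))
c=snap('side','side5.png'); im=c['color'][165:295,230:410]; cv2.imwrite('pics/z6.png',cv2.resize(im,None,fx=4.4,fy=4.4,interpolation=cv2.INTER_CUBIC))
E
```

```text
clock: 10.6
ee_pos: [0.5946, 0.0516, 0.1748]
eef_rot: [3.141, 0.0, 1.89]
contact_force: [0.8, -0.4, -0.5]
width: -0.0002
clock: 11.35
ee_pos: [0.5149, 0.2916, 0.2038]
eef_rot: [3.141, -0.0, 1.894]
contact_force: [-0.1, -0.3, -0.0]
width: -0.0
```

View pics/z5.png

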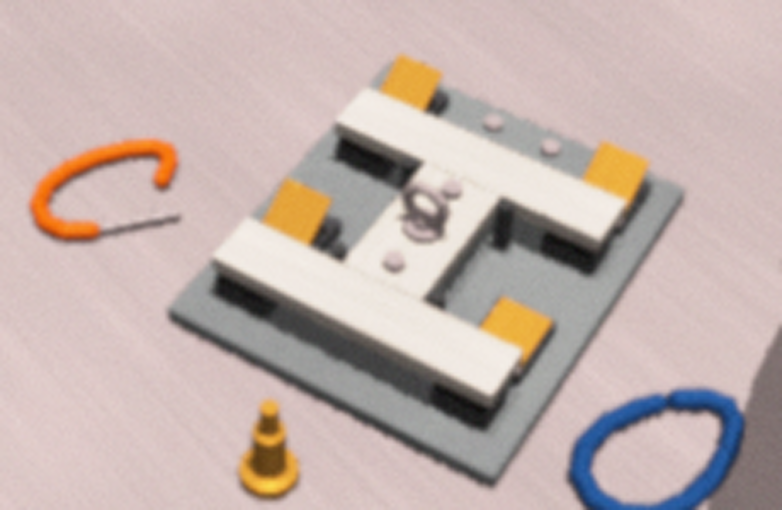

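View pics/z6.png

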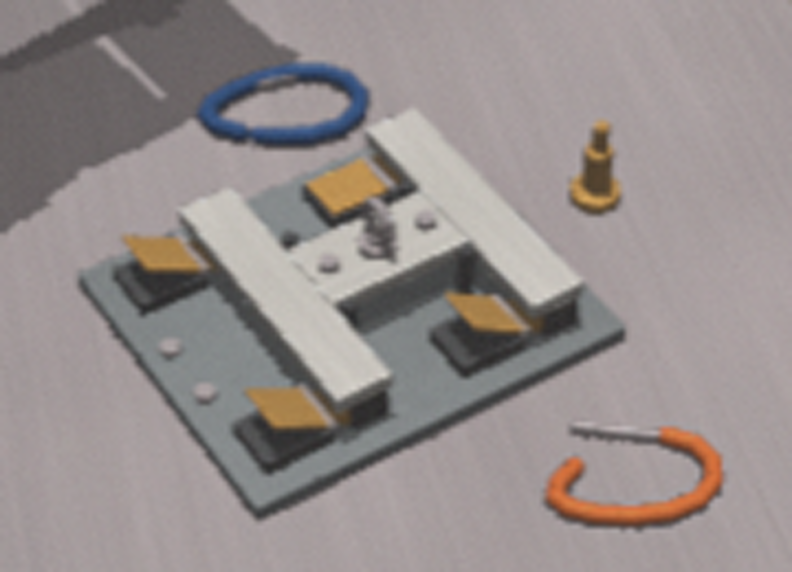

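The far-left leaf now lies flat, at about (350,185) in the side zoom. The other three leaves, the plate and the loose objects sit at the same pixels as before.

```bash
python3 -c "
from rig import robot
print(robot.finish_job())"
```

```text
the job is handed in; nothing more can be done
None
```

I found the rocking corner, pressed its shim leaf flat, moved clear and handed the job in at about 11.5 s.

- **Rocking corner:** It was the far-left corner, and the first one I pressed. It gave from about 46 mm to 42.7 mm above the bench at about 4–8 N. It then stopped hard, and I pressed on to about 30 N. Because that was clear, I did not press the other three corners to compare.
- **Shim leaf:** The far-left leaf went down at about 4 N, past the height where it would have jammed at a solid foot. It stopped hard at 24.6 mm (25 mm expected when flat) with about 16 N on it.
- **Final check:** The last scene and side pictures show that leaf flat and the other three standing. The plate, carabiner, snapgate and pin gauge are where they were. I did not check the bin gate closely, but the arm never went near it.
- **Disagreements:**
  - The cameras differed by about 5 mm on where the plate's middle is, so I used a value in between.
  - The force while the corner gave was a few newtons above the stated 3–5 N.
  - One force reading just before the leaf reached flat was near zero.

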